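Move the masking tape to the empty hook

TASK

The tape stand with a single hook is empty. Lift the large roll of masking tape up and off its hook on the two-hook rack and hang it on the stand's hook, leaving the small roll hanging where it is.

Things in the scene. Friction and masses are not known exactly. Their poses are not given: they have to be found in the camera images.
- tape_roll: Large cream masking tape roll, outer diameter 102 mm, hole 74 mm (ring 14 mm thick), 24 mm wide, 0.11 kg. Hangs upright on one of the rack's hooks, the rod through its hole. Origin: centre of one flat face; z axis: along the roll's axis (level while hung) to the other face, 24 mm away. Its top is 51 mm above its axis, 14 mm above the rod; there it can be pinched across its width from above.
- small_roll: Small roll of the same cream tape, outer diameter 74 mm, hole 53 mm, 18 mm wide; hangs on the other hook of the rack and stays there. Origin: centre of one flat face, z axis along the roll's axis.
- rack: Fixed grey base 130 x 210 x 12 mm with two steel J-hooks, a roll on each (which varies). Origin on the table below the middle between them; z up. Hooks at y = +65 and -65 mm: an 8 mm rod rises at x = +50 mm, runs level along -x (roughly to the robot), upper side 112 mm above the table, to x = -60 mm, where the end is bent up to 123 mm. Nothing on the base is higher.
- stand: Fixed grey base 130 x 90 x 12 mm with one steel J-hook like the rack's, empty at the start, at y = 0: upright at x = +50 mm, level part (upper side 112 mm above the table) along -x to the bent-up end at x = -60 mm, 123 mm high. Origin on the table below the level part; z up.

How it is judged:
By the outcome, as a careful person would: the job done as asked, in the order asked, and still so for the second after the job is handed in, with the robot touching nothing.
It also fails if it takes over 48 s, if anything falls off the work surface, if the arm or the gripper's body presses on something with over 40 N, if the wrist force passes 120 N, or if a joint passes its speed limit or range.

ROBOT

A 6-joint arm with a two-finger parallel gripper is mounted at the origin on a cart in front of the work surface, level with it; the furniture and walls round the work are solid. World frame = base frame: x ahead of the robot, y to its left, z up, the work surface at z = 0. Lengths are in m, angles in rad, forces in N, time in s.
With the tool pointing down it reaches from about 0.35 to 0.875 m from the base axis. Payload 4.2 kg.
Tool frame: the origin (TCP) lies at the very end of the fingers, on their centre line; the grasp point (between the pads) lies 19 mm behind it; z points along the fingers, y is the direction in which the jaws open and shut (so a half turn about z gives the same grasp; the last joint's range is limited). The gripper opens to 87 mm and grips with 3 to 60 N. Pads are 19 mm wide; open, the fingers measure 117 mm over their backs; the gripper's body (75 mm by 190 mm) begins 51 mm behind the grasp point.
Start: joints at [1.551, 0.385, 0.008, 0, -1.194, -0.259], TCP at [0.172, 0.601, 0.223] pointing down, gripper open.
Joint ranges: [-3.14, 3.14], [-1.21, 2.06], [-1.07, 1.41], [-3.16, 2.05], [-2.99, -0.16], [-3.1, 3.1]. Speed limits (rad/s): [2.79, 2.79, 3.14, 3.14, 3.14, 3.14].

INTERFACE

Orientations are given as a 3x3 rotation matrix whose columns are the frame's x, y, z axes.
In Python, from bench import env, vision, order gives the robot as it stands.
- The arm moves only by the tool step_arm, never from a script. Its argument "steps" is a list of rows, each a list of 5 numbers: the shift along the world's x, y, z in units of 0.05 m (1.0 is 0.05 m), then the turn about the world's z in units of 0.12 rad (1.0 is 0.12 rad), then the opening, from -1 (shut) to 1 (fully open). A call has 1 to 12 rows; each row shifts and turns the pose as measured when the row begins; what a row does not reach is not made up. A row lasts 1/8 s, in which the tool goes at most 62.5 mm and 10.7 degrees, less where a joint would pass 70% of its speed; a pose out of reach is approached as far as the arm can. A call with a number of a shift or a turn outside -1 to 1 is refused whole. A call with a gripper value outside its range is refused whole. The fingers move at their own pace and stop on an object; "newtons" is the grip in N (left out, the last holds). Time passes only in rows, so rows that do not move let the fingers close. It gives the time, the measured TCP pose, the force and the opening at its end, in the units of the state.
- env.read_state(): the state, without advancing time (a new reading comes with each control period).
- vision.capture(name): name is "side" or "top" or "wrist"; returns a dict with "color" (400x640x3 uint8, red, green, blue), "mtx" (3x3 intrinsics, pixels), "rvec" (rotation vector, rad) and "tvec" (3), from world to camera coordinates, as OpenCV has them. Camera axes: x right, y down, z forward; pixel columns grow to the right and rows downward; lengths in m; the calibration is good to about 2 mm. The wrist camera is an equidistant fisheye: a pixel r from the principal point sees the ray r / f radians off the axis. A picture is of the moment at which its call begins. There is no depth.
- order.close_job(): hands the job in, once; it reports no verdict.
The state is a dict: "t": time; "joints": joint angles; "dq": joint speeds; "joint_torque": joint torques, N m; "eef_pos": TCP position; "eef_rot": TCP orientation; "force": force on the tool from outside, world axes, zero at the start; "wrist_torque": the same for the moment, N m; "width": finger opening in m.
Only numpy, scipy, OpenCV 4.12 (cv2) and the standard library are available. Lean on these libraries where they do the work, as an engineer would, in place of code of your own. Each camera call takes 0.05 s, during which the arm holds its last target.

## Working session

There is one attempt and no reset: what is moved stays moved. The work goes in short steps, Python scripts to look and compute and a tool call to move; the robot and the scene stay as the last step left them, time stands still between calls to the robot, and variables do not carry over. Pictures are saved under pics/ and viewed, and the job is handed in when it is done.

Besides the shell and the picture viewer there is one more tool, called as a command line: name --pt "numbers of a row" for each row, then --argument value for the rest. step_arm: Moves the arm, as the interface text tells. Shifts and turns lie within -1 to 1; 1 stands for 0.05 m of shift or 0.12 rad of turn. Its arguments: {"type":"object","properties":{"steps":{"type":"array","items":{"type":"array","items":{"type":"number","minimum":-1,"maximum":1}}},"newtons":{"type":"number"}},"required":["steps"]}

```bash
mkdir -p pics; ls; cat > h.py <<'E'
import numpy as np,cv2
from bench import env,vision,order
def cap(n,f):
    c=vision.capture(n); cv2.imwrite('pics/'+f,c['color'][:,:,::-1]); np.savez('pics/'+f+'.npz',**c); return c
def load(f): return dict(np.load('pics/'+f+'.npz'))
def ray(c,u,v):
    R,_=cv2.Rodrigues(c['rvec']); p=cv2.undistortPoints(np.array([[[u,v]]],float),c['mtx'],None)[0,0]
    return -R.T@c['tvec'].ravel(), R.T@np.array([p[0],p[1],1])
def onz(c,u,v,z):
    o,d=ray(c,u,v); return o+d*(z-o[2])/d[2]
def proj(c,P): return cv2.projectPoints(np.array(P,float).reshape(-1,3),c['rvec'],c['tvec'],c['mtx'],None)[0][:,0]
E
python3 - <<'E'
from h import *
for n in('side','top','wrist'):
    c=cap(n,n+'0.png')
    if n!='wrist':
        R,_=cv2.Rodrigues(c['rvec']);print(n,(-R.T@c['tvec'].ravel()).round(3),R[2].round(2))
s=env.read_state();print(s['t'],s['eef_pos'],s['eef_rot'],s['width'],s['force'])
E
```

```text
pics
side [0.532 0.742 0.503] [-0.02 -0.9  -0.44]
top [ 0.463 -0.178  0.93 ] [ 0.06  0.   -1.  ]
0.15 [0.17185664 0.60043726 0.22170292] [[ 9.61350693e-01 -2.75326537e-01 -3.79020560e-04]
 [-2.75326784e-01 -9.61349308e-01 -1.63397379e-03]
 [ 8.55051921e-05  1.67517635e-03 -9.99998593e-01]] 0.08714208396734123 [-0.89498757  0.34138283 -0.13394557]
```

View pics/top0.png

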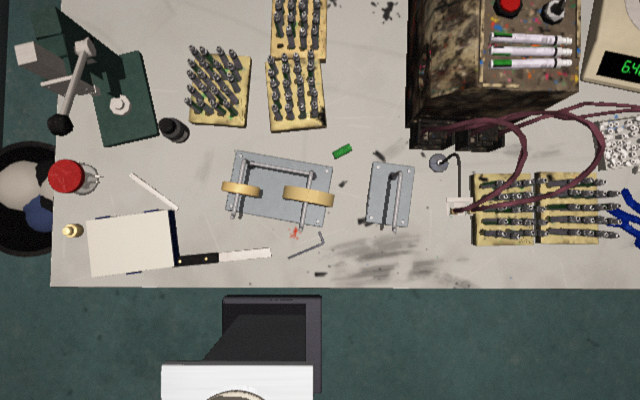

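View pics/side0.png

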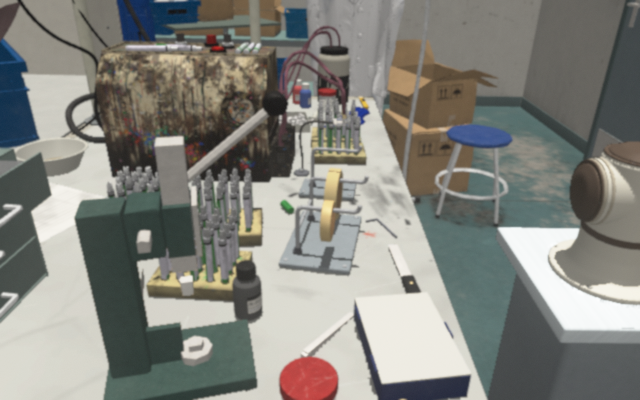

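View pics/wrist0.png

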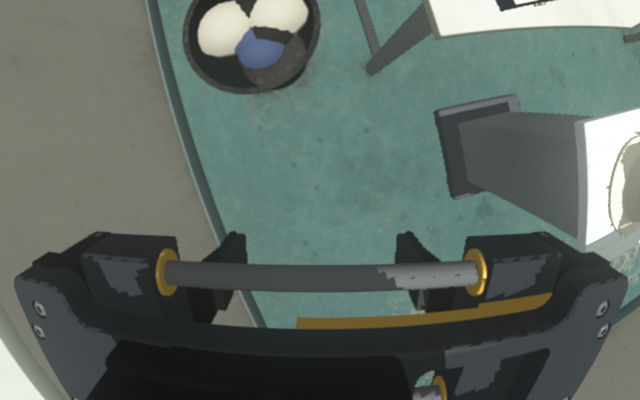

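```bash
python3 - <<'E'
from h import *
c=load('top0.png');im=c['color'][135:245,215:425,::-1]
cv2.imwrite('pics/topz.png',cv2.resize(im,None,fx=3.8,fy=3.8,interpolation=cv2.INTER_CUBIC))
c=load('side0.png');im=c['color'][140:280,270:410,::-1]
cv2.imwrite('pics/sidez.png',cv2.resize(im,None,fx=4,fy=4,interpolation=cv2.INTER_CUBIC))
c=load('top0.png')
for p in[(240,390),(223,203),(330,226),(237,150),(335,165)]:print(p,onz(c,*p,0.012).round(3))
print(c['mtx'])
E
```

```text
(240, 390) [ 0.103 -0.013  0.012]
(223, 203) [0.488 0.028 0.012]
(330, 226) [ 0.44  -0.198  0.012]
(237, 150) [0.601 0.    0.012]
(335, 165) [ 0.569 -0.208  0.012]
[[435.16702154   0.         318.49541153]
 [  0.         435.16702154 189.0018046 ]
 [  0.           0.           1.        ]]
```

View pics/topz.png

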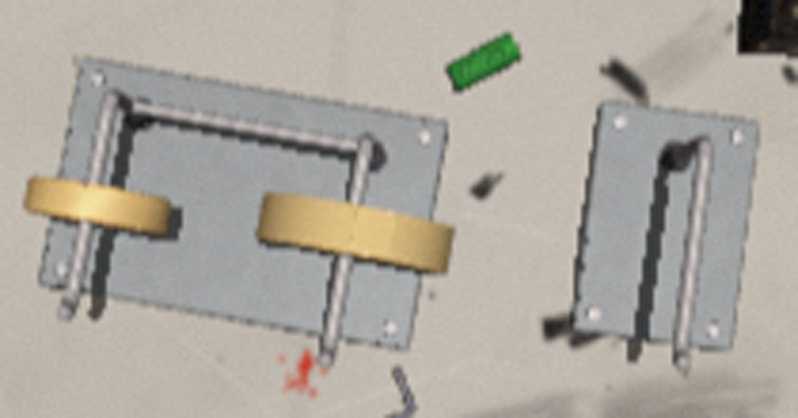

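View pics/sidez.png

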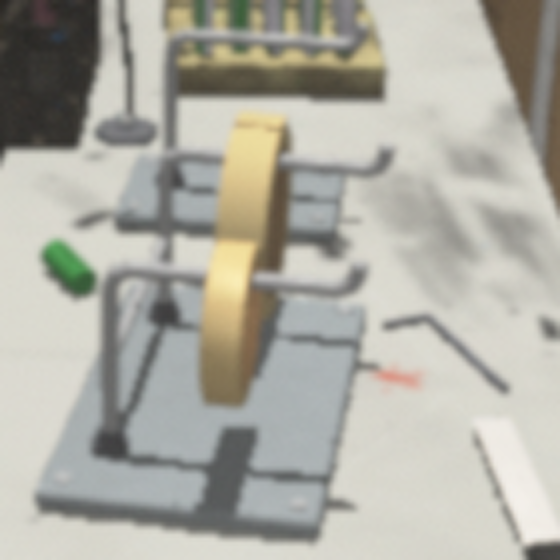

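```bash
python3 - <<'E'
from h import *
c=load('top0.png')
f=lambda u,v,z:onz(c,215+(u+.5)/3.8-.5,135+(v+.5)/3.8-.5,z)
def fit(C,off):
    # corners TL,TR,BR,BL local
    P=np.array([f(*p,.012) for p in C])[:,:2]; m=P.mean(0)
    L=np.array(off);
    H=(L-L.mean(0)).T@(P-m);a=np.arctan2(H[0,1]-H[1,0],H[0,0]+H[1,1])
    R=np.array([[np.cos(a),-np.sin(a)],[np.sin(a),np.cos(a)]])
    t=m-R@L.mean(0);print('pose',t.round(4),'yaw',a.round(4),'res',(P-(L@R.T+t)).round(4).tolist());return t,R
r=lambda w,h:[(w,h),(w,-h),(-w,-h),(-w,h)]
t,R=fit([(80,58),(447,122),(408,350),(42,283)],r(.065,.105))
for n,p in dict(bigrodU=(366,140),bigrodmid=(345,260),smallU=(115,98)).items():print(n,(R.T@(f(*p,.108)[:2]-t)).round(4))
print('bigtip',(R.T@(f(325,358,.123)[:2]-t)).round(4))
for n,p in dict(L=(262,213),R=(450,247),topb=(362,192+3),topf=(350,257)).items():
    w=f(*p,.126 if 'top' in n else .075);print('roll',n,w.round(4),(R.T@(w[:2]-t)).round(4))
t,R=fit([(600,100),(758,120),(735,350),(577,328)],r(.065,.045))
for n,p,z in [('U',(703,140),.108),('mid',(693,250),.108),('tip',(683,366),.12)]:print(n,(R.T@(f(*p,z)[:2]-t)).round(4))
E
```

```text
pose [ 0.5202 -0.0896] yaw -0.1706 res [[-0.0009, 0.0001], [-0.0008, 0.0016], [0.0004, 0.001], [0.0013, -0.0026]]
bigrodU [ 0.0371 -0.0645]
bigrodmid [-0.0237 -0.0646]
smallU [0.0363 0.0629]
bigtip [-0.0727 -0.0639]
roll L [ 0.511 -0.105  0.075] [-0.0065 -0.0167]
roll R [ 0.4936 -0.2024  0.075 ] [-0.0071 -0.1157]
roll topb [ 0.517 -0.158  0.126] [ 0.0085 -0.068 ]
roll topf [ 0.4868 -0.1523  0.126 ] [-0.0223 -0.0675]
pose [ 0.5089 -0.3251] yaw -0.1145 res [[-0.0005, -0.0001], [-0.0012, 0.0013], [0.0001, 0.0005], [0.0017, -0.0016]]
U [0.0373 0.0017]
mid [-0.0179  0.0008]
tip [-0.0754  0.0017]
```

```bash
python3 - <<'E'
from h import *
c=load('top0.png');s=load('side0.png')
f=lambda u,v,z:onz(c,215+(u+.5)/3.8-.5,135+(v+.5)/3.8-.5,z)
g=lambda u,v,z:onz(s,270+(u+.5)/4-.5,140+(v+.5)/4-.5,z)
def T(t,a):
    R=np.array([[np.cos(a),-np.sin(a)],[np.sin(a),np.cos(a)]]); return lambda p:(R.T@(p[:2]-np.array(t))).round(4)
K=T((.5202,-.0896),-.1706);S=T((.5089,-.3251),-.1145)
print('foot big',K(f(375,158,.012)),'stand foot',S(f(676,158,.012)),'small foot',K(f(135,115,.012)))
print('side: base small-side edge corners',K(g(38,500,.012)),K(g(322,525,.012)),K(g(365,308,.012)))
print('side foot small',K(g(110,450,.012)),'U',K(g(112,272,.108)),'tip',K(g(358,268,.123)))
print('side foot big',K(g(165,315,.012)),'U',K(g(168,160,.108)),'tip',K(g(388,152,.123)))
print('stand U',S(g(175,40,.108)),'tip',S(g(360,32,.123)),)
E
```

```text
foot big [ 0.0371 -0.0675] stand foot [ 0.0371 -0.0008] small foot [0.0378 0.0687]
side: base small-side edge corners [0.0608 0.1153] [-0.0662  0.1104] [-0.0651 -0.0941]
side foot small [0.0382 0.0688] U [0.0356 0.0737] tip [-0.0731  0.0773]
side foot big [ 0.0378 -0.0654] U [ 0.0342 -0.0509] tip [-0.075  -0.0492]
stand U [0.0341 0.0132] tip [-0.0724  0.0237]
```

step_arm --pt "0.4 -0.9 0.4 -1 1" --pt "0.4 -0.9 0.2 -1 1" --pt "0.4 -0.9 0.2 -1 1" --pt "0.4 -0.9 0 -1 1" --pt "0.4 -0.9 0 -1 1" --pt "0.4 -0.9 0 -1 1" --pt "0.4 -0.9 0 -1 1" --pt "0.4 -0.9 0 -1 1" --pt "0.4 -0.9 0 -1 1" --pt "0.4 -0.9 0 -1 1" --pt "0.4 -0.9 0 -1 1" --pt "0.4 -0.9 0 -1 1"

```text
t: 1.65
eef_pos: [0.4139, 0.0438, 0.2594]
eef_rot: [[-0.188, -0.982, -0.005], [-0.982, 0.188, 0.001], [-0.0, 0.005, -1.0]]
force: [0.8, 0.6, 0.2]
width: 0.0867
```

step_arm --pt "0.36 -0.8 0 0.1 1" --pt "0.36 -0.8 0 0.06 1" --pt "0.36 -0.8 -0.2 0 1" --pt "0.36 -0.8 -0.2 0 1" --pt "0.36 -0.8 -0.2 0 1" --pt "0 0 0 0 1"

```text
t: 2.4
eef_pos: [0.5057, -0.1662, 0.227]
eef_rot: [[-0.174, -0.985, -0.006], [-0.985, 0.174, 0.002], [-0.001, 0.006, -1.0]]
force: [0.1, 1.0, 0.2]
width: 0.0874
```

```bash
python3 - <<'E'
from h import *
s=env.read_state();print(s['t'],s['eef_pos'],s['eef_rot'].round(3) if hasattr(s['eef_rot'],'round') else s['eef_rot'],s['joints'],s['force'])
c=cap('wrist','wrist1.png');cap('top','top1.png')
R,_=cv2.Rodrigues(c['rvec']);print((-R.T@c['tvec'].ravel()).round(3),R.round(2),c['mtx'])
c=cap('side','side1.png');im=c['color'][80:280,240:440,::-1]
cv2.imwrite('pics/side1z.png',cv2.resize(im,None,fx=3,fy=3,interpolation=cv2.INTER_CUBIC))
E
```

```text
2.4 [ 0.5057277  -0.16616815  0.2269982 ] [[-0.174 -0.985 -0.006]
 [-0.985  0.174  0.002]
 [-0.001  0.006 -1.   ]] [-0.01400045  0.22721117 -0.2062161  -0.00260944 -1.14346357 -0.16002259] [0.07572195 0.987598   0.20202333]
[ 0.495 -0.24   0.388] [[-0.98  0.17  0.01]
 [ 0.17  0.95  0.27]
 [ 0.04  0.27 -0.96]] [[309.70691629   0.         320.66069195]
 [  0.         309.70691629 201.87262452]
 [  0.           0.           1.        ]]
```

View pics/wrist1.png

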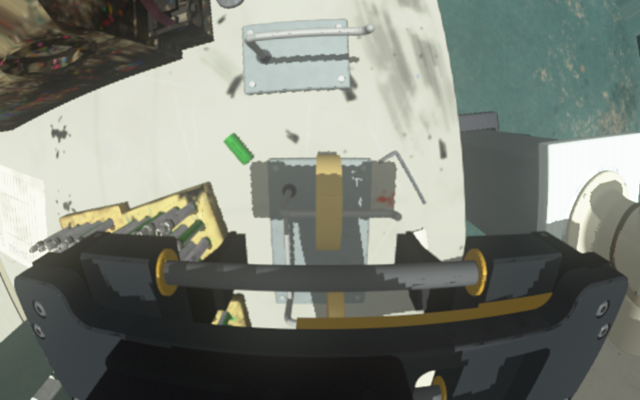

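View pics/side1z.png

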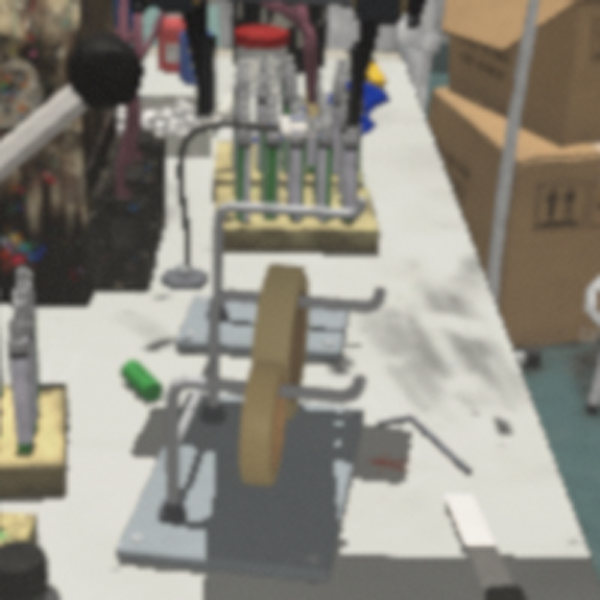

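```bash
cat >> h.py <<'E'
def fproj(c,P):
    R,_=cv2.Rodrigues(c['rvec']);X=np.array(P,float).reshape(-1,3)@R.T+c['tvec'].ravel()
    r=np.hypot(X[:,0],X[:,1]);th=np.arctan2(r,X[:,2]);f=c['mtx'][0,0]
    return np.c_[c['mtx'][0,2]+f*th*X[:,0]/r,c['mtx'][1,2]+f*th*X[:,1]/r]
def rk(x,y,z,t=(.5202,-.0896),a=-.1706):
    return [t[0]+np.cos(a)*x-np.sin(a)*y,t[1]+np.sin(a)*x+np.cos(a)*y,z]
E
python3 - <<'E'
from h import *
c=load('wrist1.png')
for x in(-.019,.005):
  print(x,fproj(c,[rk(x,-.066+.051*np.sin(b),.075+.051*np.cos(b)) for b in(-1.57,-.8,-.3,0)]).round(0).tolist())
print('tip,U',fproj(c,[rk(-.073,-.066,.123),rk(.037,-.066,.108),rk(-.04,-.066,.108)]).round(0).tolist())
S=((.5089,-.3251),-.1145)
print('stand tip,U',fproj(c,[rk(-.073,.001,.12,*S),rk(.037,.001,.108,*S)]).round(0).tolist())
print('tcp',fproj(c,[[.5057,-.1662,.227]]))
im=c['color'][130:270,230:430,::-1]
cv2.imwrite('pics/wrist1z.png',cv2.resize(im,None,fx=4,fy=4,interpolation=cv2.INTER_CUBIC))
E
```

```text
-0.019 [[338.0, 151.0], [340.0, 171.0], [341.0, 198.0], [341.0, 215.0]]
0.005 [[314.0, 151.0], [314.0, 172.0], [314.0, 198.0], [314.0, 215.0]]
tip,U [[399.0, 213.0], [281.0, 209.0], [362.0, 209.0]]
stand tip,U [[370.0, 23.0], [246.0, 35.0]]
tcp [[322.42591872 250.47831553]]
```

View pics/wrist1z.png

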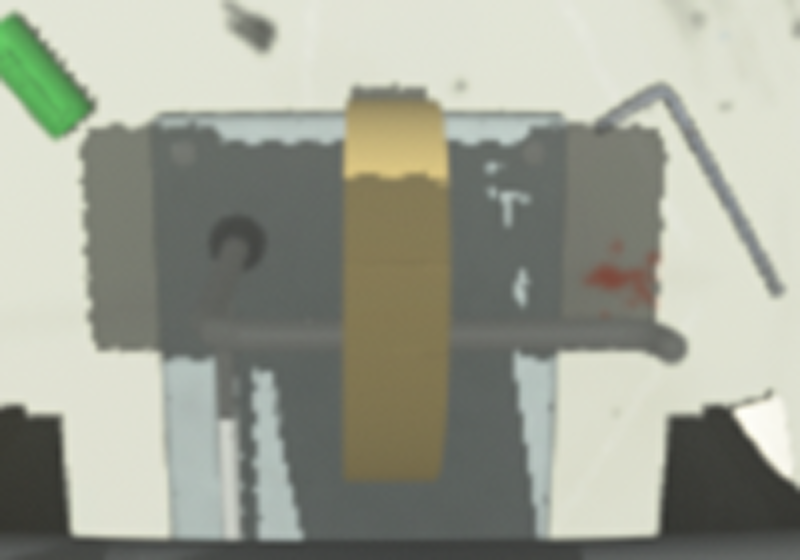

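step_arm --pt "-0.04 0.15 -0.4 0 1" --pt "-0.04 0.14 -0.4 0 1" --pt "0 0 -0.4 0 1" --pt "0 0 -0.4 0 1" --pt "0 0 -0.2 0 1" --pt "0 0 0 0 1"

```text
t: 3.3
eef_pos: [0.5016, -0.1426, 0.1417]
eef_rot: [[-0.16, -0.987, 0.007], [-0.987, 0.16, 0.003], [-0.004, -0.006, -1.0]]
force: [0.6, 0.5, 0.2]
width: 0.0874
```

```bash
python3 - <<'E'
from h import *
c=cap('wrist','wrist2.png')
c=cap('side','side2.png');im=c['color'][130:280,270:420,::-1]
cv2.imwrite('pics/side2z.png',cv2.resize(im,None,fx=4,fy=4,interpolation=cv2.INTER_CUBIC))
E
```

```text
(no output)
```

View pics/side2z.png

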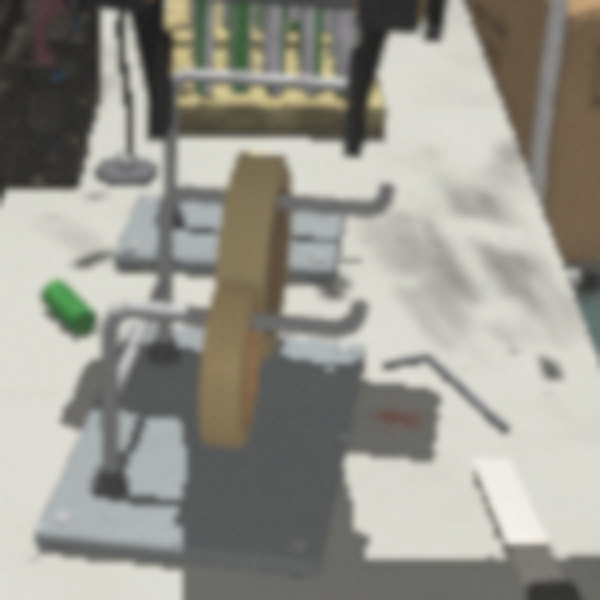

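View pics/wrist2.png

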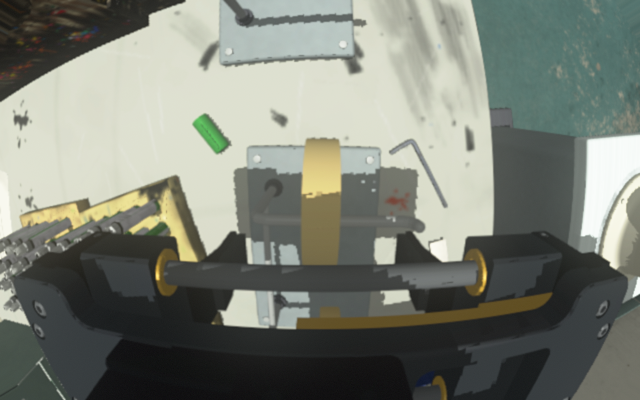

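step_arm --pt "0 -0.16 0 0 1" --pt "0 0 -0.15 0 1" --pt "0 0 -0.15 0 1" --pt "0 0 0 0 1"

```text
t: 3.9
eef_pos: [0.5031, -0.1518, 0.1279]
eef_rot: [[-0.161, -0.987, 0.012], [-0.987, 0.161, 0.002], [-0.004, -0.011, -1.0]]
force: [1.3, 0.4, 0.1]
width: 0.087
```

```bash
python3 - <<'E'
from h import *
c=cap('wrist','wrist3.png');s=env.read_state();print(s['eef_pos'])
for x in(-.0205,.0035):
  print(x,fproj(c,[rk(x,-.064+.051*np.sin(b),.075+.051*np.cos(b)) for b in(-1.57,-.8,-.3,0)]).round(0).tolist())
print('tip,U',fproj(c,[rk(-.073,-.064,.123),rk(.037,-.064,.108),rk(-.04,-.064,.108)]).round(0).tolist())
im=c['color'][130:270,230:430,::-1]
cv2.imwrite('pics/wrist3z.png',cv2.resize(im,None,fx=4,fy=4,interpolation=cv2.INTER_CUBIC))
E
```

```text
[ 0.50335189 -0.1518508   0.12829225]
-0.0205 [[344.0, 151.0], [347.0, 182.0], [348.0, 224.0], [347.0, 250.0]]
0.0035 [[309.0, 150.0], [307.0, 181.0], [305.0, 224.0], [305.0, 249.0]]
tip,U [[432.0, 247.0], [255.0, 236.0], [375.0, 238.0]]
```

View pics/wrist3z.png

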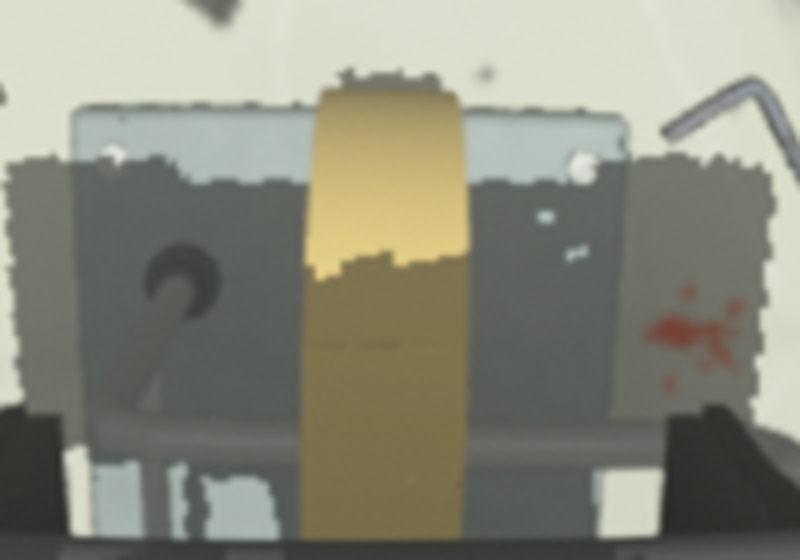

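step_arm --pt "-0.03 0 -0.15 0 1" --pt "0 0 -0.1 0 1" --pt "0 0 0 0 1"

```text
t: 4.32
eef_pos: [0.5017, -0.1518, 0.1148]
eef_rot: [[-0.16, -0.987, 0.012], [-0.987, 0.16, 0.002], [-0.004, -0.012, -1.0]]
force: [-0.2, 0.5, -0.2]
width: 0.0872
```

step_arm --newtons 25 --pt "0 0 0 0 -1" --pt "0 0 0 0 -1" --pt "0 0 0 0 -1" --pt "0 0 0 0 -1" --pt "0 0 0 0 -1" --pt "0 0 0 0 -1"

```text
t: 5.08
eef_pos: [0.5022, -0.1517, 0.1154]
eef_rot: [[-0.16, -0.987, 0.014], [-0.987, 0.16, 0.002], [-0.004, -0.013, -1.0]]
force: [1.1, 0.4, -0.1]
width: 0.0351
```

step_arm --pt "0 0 0 0 -1" --pt "0 0 0 0 -1" --pt "0 0 0 0 -1" --pt "0 0 0 0 -1"

```text
t: 5.58
eef_pos: [0.502, -0.1518, 0.1153]
eef_rot: [[-0.16, -0.987, 0.013], [-0.987, 0.16, 0.002], [-0.004, -0.012, -1.0]]
force: [-0.3, -0.5, 0.2]
width: 0.0233
```

step_arm --pt "0 0 0.15 0 -1" --pt "0 0 0.2 0 -1" --pt "0 0 0.2 0 -1" --pt "0 0 0.1 0 -1" --pt "0 0 0 0 -1"

```text
t: 6.2
eef_pos: [0.5021, -0.1517, 0.1505]
eef_rot: [[-0.16, -0.987, 0.014], [-0.987, 0.16, 0.002], [-0.005, -0.013, -1.0]]
force: [0.4, -0.2, -1.0]
width: 0.0234
```

```bash
python3 - <<'E'
from h import *
c=cap('side','side4.png');im=c['color'][130:280,270:420,::-1]
cv2.imwrite('pics/side4z.png',cv2.resize(im,None,fx=4,fy=4,interpolation=cv2.INTER_CUBIC))
E
```

```text
(no output)
```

View pics/side4z.png

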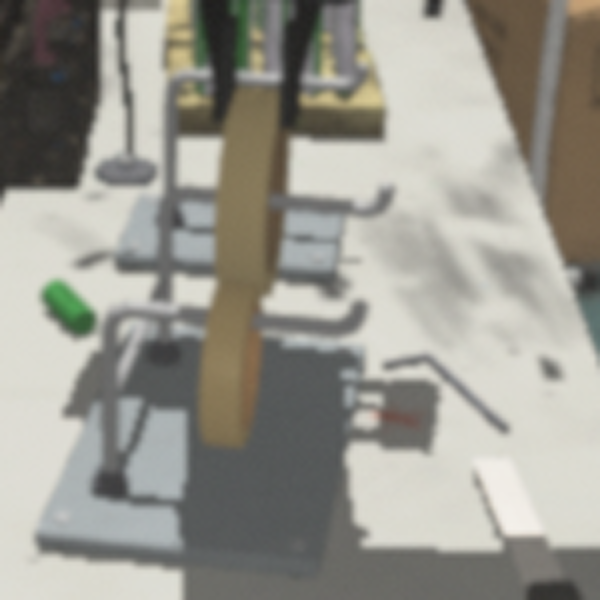

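step_arm --pt "-0.25 0.04 0 0 -1" --pt "-0.39 0.07 0 0 -1" --pt "-0.39 0.07 0 0 -1" --pt "-0.39 0.07 0 0 -1" --pt "-0.39 0.07 0 0 -1" --pt "-0.25 0.04 0 0 -1" --pt "0 0 0 0 -1"

```text
t: 7.12
eef_pos: [0.3891, -0.1327, 0.1476]
eef_rot: [[-0.161, -0.987, 0.006], [-0.987, 0.161, 0.003], [-0.004, -0.006, -1.0]]
force: [0.4, -0.3, -1.3]
width: 0.0232
```

```bash
python3 - <<'E'
from h import *
c=cap('side','side5.png');im=c['color'][130:280,270:420,::-1]
cv2.imwrite('pics/side5z.png',cv2.resize(im,None,fx=4,fy=4,interpolation=cv2.INTER_CUBIC))
c=cap('wrist','wrist5.png')
E
```

```text
(no output)
```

View pics/side5z.png

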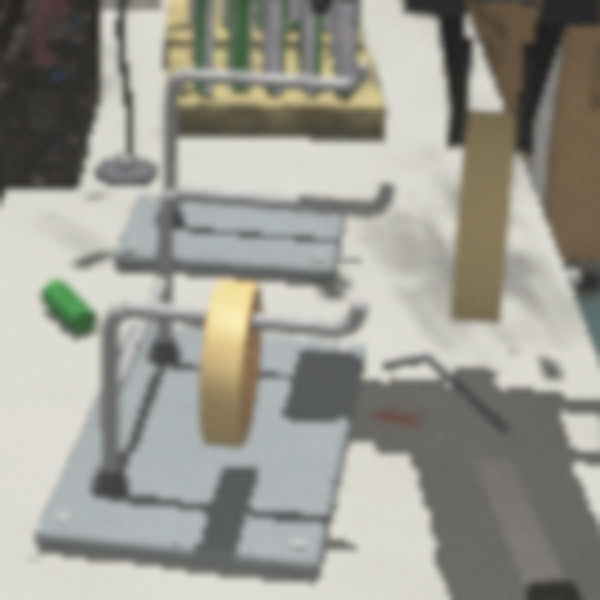

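View pics/wrist5.png

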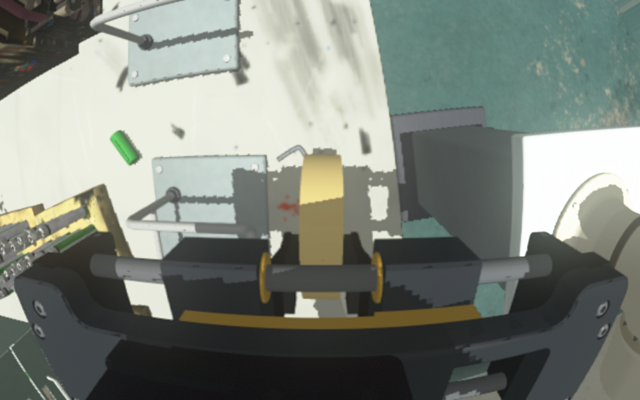

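step_arm --pt "0 -0.4 0.05 0.2 -1" --pt "0 -0.6 0 0.2 -1" --pt "-0.05 -0.7 0 0 -1" --pt "-0.04 -0.7 0 0 -1" --pt "0 -0.6 0 0 -1" --pt "0 -0.4 0 0 -1" --pt "0 0 0 0 -1" --pt "0 0 0 0 -1"

```text
t: 8.22
eef_pos: [0.3921, -0.3102, 0.1492]
eef_rot: [[-0.11, -0.994, 0.009], [-0.994, 0.11, 0.002], [-0.003, -0.009, -1.0]]
force: [0.1, -0.4, -0.9]
width: 0.0232
```

```bash
python3 - <<'E'
from h import *
s=env.read_state();print(s['eef_pos'],s['force'])
S=((.5089,-.3251),-.1145)
c=cap('wrist','wrist6.png')
print('stand tip,U',fproj(c,[rk(-.073,.001,.12,*S),rk(.037,.001,.108,*S),rk(.037,.001,.012,*S)]).round(0).tolist())
print('corners',fproj(c,[rk(a,b,.012,*S) for a,b in((.065,.045),(.065,-.045),(-.065,-.045),(-.065,.045))]).round(0).tolist())
c=cap('top','top6.png');im=c['color'][135:245,315:425,::-1]
cv2.imwrite('pics/top6z.png',cv2.resize(im,None,fx=5,fy=5,interpolation=cv2.INTER_CUBIC))
c=cap('side','side6.png');im=c['color'][100:250,280:430,::-1]
cv2.imwrite('pics/side6z.png',cv2.resize(im,None,fx=4,fy=4,interpolation=cv2.INTER_CUBIC))
E
```

```text
[ 0.39213396 -0.31020445  0.14918593] [ 0.06452563 -0.41640605 -0.94214723]
stand tip,U [[256.0, 230.0], [130.0, 221.0], [179.0, 192.0]]
corners [[162.0, 229.0], [153.0, 150.0], [269.0, 146.0], [272.0, 232.0]]
```

View pics/wrist6.png

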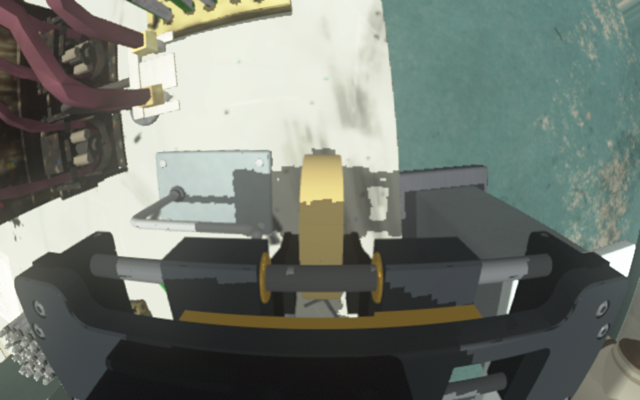

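View pics/top6z.png

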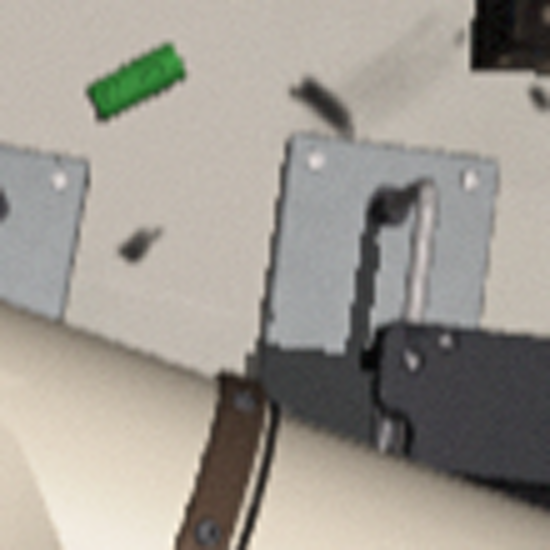

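View pics/side6z.png

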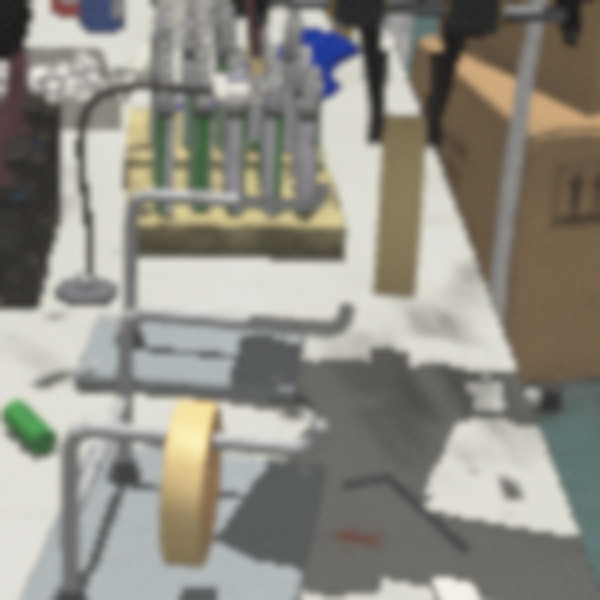

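step_arm --pt "0.2 -0.02 0 0 -1" --pt "0.3 -0.04 0 0 -1" --pt "0.35 -0.04 0 0 -1" --pt "0.35 -0.04 0 0 -1" --pt "0.35 -0.04 0 0 -1" --pt "0.3 -0.03 0 0 -1" --pt "0 0 0 0 -1" --pt "0 0 0 0 -1"

```text
t: 9.38
eef_pos: [0.494, -0.3197, 0.1491]
eef_rot: [[-0.105, -0.994, 0.011], [-0.994, 0.105, 0.001], [-0.002, -0.011, -1.0]]
force: [-0.1, 0.2, -0.9]
width: 0.0231
```

```bash
python3 - <<'E'
from h import *
s=env.read_state();print(s['eef_pos'],s['force'])
S=((.5089,-.3251),-.1145)
c=cap('wrist','wrist7.png')
print('stand tip,U',fproj(c,[rk(-.073,.001,.12,*S),rk(.037,.001,.108,*S),rk(.037,.001,.012,*S)]).round(0).tolist())
c=cap('side','side7.png');im=c['color'][100:250,280:430,::-1]
cv2.imwrite('pics/side7z.png',cv2.resize(im,None,fx=4,fy=4,interpolation=cv2.INTER_CUBIC))
E
```

```text
[ 0.49397658 -0.31967022  0.149124  ] [-0.05740752  0.23043637 -0.92623695]
stand tip,U [[408.0, 229.0], [249.0, 221.0], [271.0, 189.0]]
```

View pics/wrist7.png

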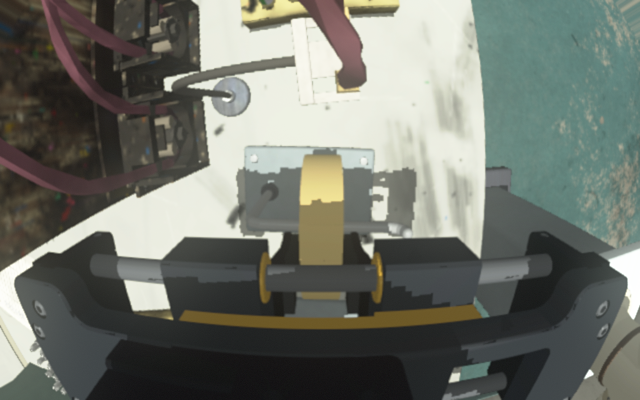

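View pics/side7z.png

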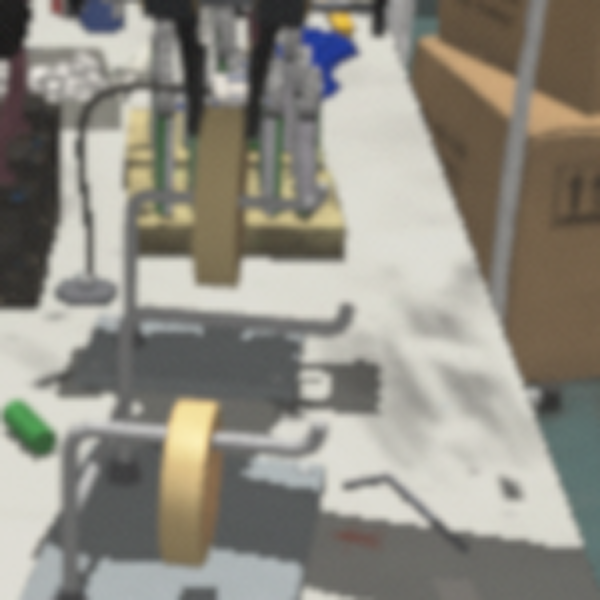

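step_arm --pt "0 -0.05 -0.1 -0.06 -1" --pt "0 0 -0.15 0 -1" --pt "0 0 -0.15 0 -1" --pt "0 0 -0.12 0 -1" --pt "0 0 0 0 -1"

```text
t: 10.1
eef_pos: [0.4922, -0.3223, 0.1213]
eef_rot: [[-0.114, -0.993, 0.01], [-0.993, 0.114, 0.001], [-0.003, -0.01, -1.0]]
force: [0.2, -0.0, 0.0]
width: 0.0236
```

step_arm --pt "0 0 -0.06 0 -1" --pt "0 0 0 0 -1"

```text
t: 10.35
eef_pos: [0.4924, -0.3224, 0.1183]
eef_rot: [[-0.114, -0.993, 0.011], [-0.994, 0.114, 0.001], [-0.002, -0.01, -1.0]]
force: [0.4, 0.4, -1.0]
width: 0.0233
```

step_arm --pt "0 0 -0.04 0 -1" --pt "0 0 0 0 -1"

```text
t: 10.6
eef_pos: [0.4927, -0.3224, 0.1165]
eef_rot: [[-0.114, -0.993, 0.011], [-0.994, 0.114, 0.001], [-0.002, -0.011, -1.0]]
force: [-0.4, -0.1, -1.0]
width: 0.0233
```

step_arm --pt "0 0 -0.02 0 -1" --pt "0 0 0 0 -1"

```text
t: 10.85
eef_pos: [0.4928, -0.3225, 0.1156]
eef_rot: [[-0.114, -0.993, 0.012], [-0.994, 0.114, 0.001], [-0.002, -0.011, -1.0]]
force: [0.3, 0.4, -1.5]
width: 0.0233
```

```bash
python3 - <<'E'
from h import *
c=cap('side','side8.png');im=c['color'][100:250,280:430,::-1]
cv2.imwrite('pics/side8z.png',cv2.resize(im,None,fx=4,fy=4,interpolation=cv2.INTER_CUBIC))
s=env.read_state();print(s['eef_pos'],s['force'])
E
```

```text
[ 0.49284662 -0.32252179  0.11573728] [ 0.16440565  1.10619777 -0.26446089]
```

View pics/side8z.png

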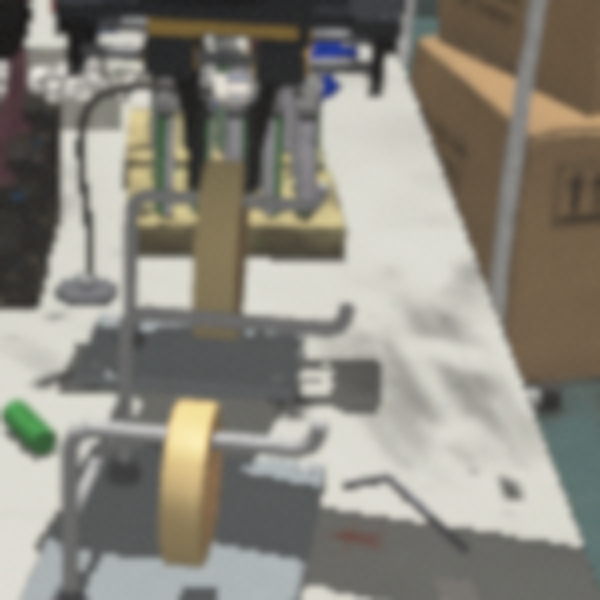

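step_arm --pt "0 0 -0.01 0 -0.3" --pt "0 0 0 0 -0.2" --pt "0 0 0 0 0" --pt "0 0 0 0 0" --pt "0 0 0 0 0"

```text
t: 11.52
eef_pos: [0.4935, -0.3229, 0.1161]
eef_rot: [[-0.113, -0.993, 0.013], [-0.994, 0.113, -0.0], [-0.001, -0.013, -1.0]]
force: [-0.2, -0.2, 0.5]
width: 0.043
```

```bash
python3 - <<'E'
from h import *
c=cap('side','side9.png');im=c['color'][100:250,280:430,::-1]
cv2.imwrite('pics/side9z.png',cv2.resize(im,None,fx=4,fy=4,interpolation=cv2.INTER_CUBIC))
E
```

```text
(no output)
```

View pics/side9z.png

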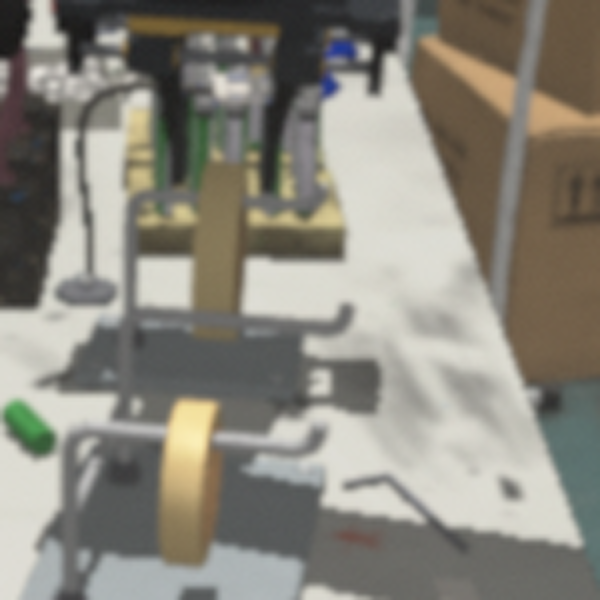

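Fingers are clear of the roll on both sides (zoomed roll at columns 197–243, rows 160–338). Raising straight up.

step_arm --pt "0 0 0.1 0 0" --pt "0 0 0.2 0 0" --pt "0 0 0.4 0 0" --pt "0 0 0.4 0 0" --pt "0 0 0.5 0 0" --pt "0 0 0.5 0 0" --pt "-0.5 0.5 0.2 0 0" --pt "-0.6 0.6 0 0 0" --pt "-0.3 0.6 0 0 0" --pt "0 0 0 0 0" --pt "0 0 0 0 0" --pt "0 0 0 0 0"

```text
t: 13.08
eef_pos: [0.4234, -0.2375, 0.2431]
eef_rot: [[-0.113, -0.993, 0.024], [-0.994, 0.113, -0.005], [0.002, -0.025, -1.0]]
force: [0.4, 0.8, -0.4]
width: 0.0431
```

```bash
python3 - <<'E'
from h import *
s=env.read_state();print(s['t'],s['eef_pos'],s['force'],np.abs(s['dq']).max())
c=cap('side','side10.png');im=c['color'][100:280,270:430,::-1]
a=cv2.resize(im,None,fx=3.3,fy=3.3,interpolation=cv2.INTER_CUBIC);cv2.imwrite('pics/side10z.png',a)
c=cap('top','top10.png');im=c['color'][125:255,215:425,::-1]
cv2.imwrite('pics/top10z.png',cv2.resize(im,None,fx=3.8,fy=3.8,interpolation=cv2.INTER_CUBIC))
E
```

```text
13.075 [ 0.4233501  -0.2374983   0.24307401] [ 0.38143763  0.75133915 -0.43786926] 0.009636192487960603
```

View pics/side10z.png

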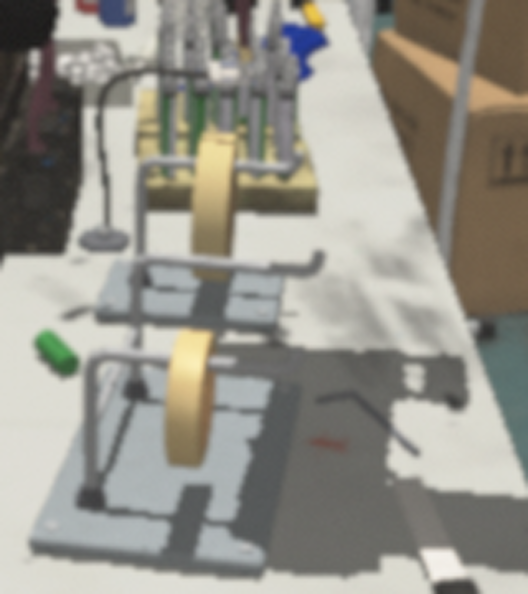

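View pics/top10z.png

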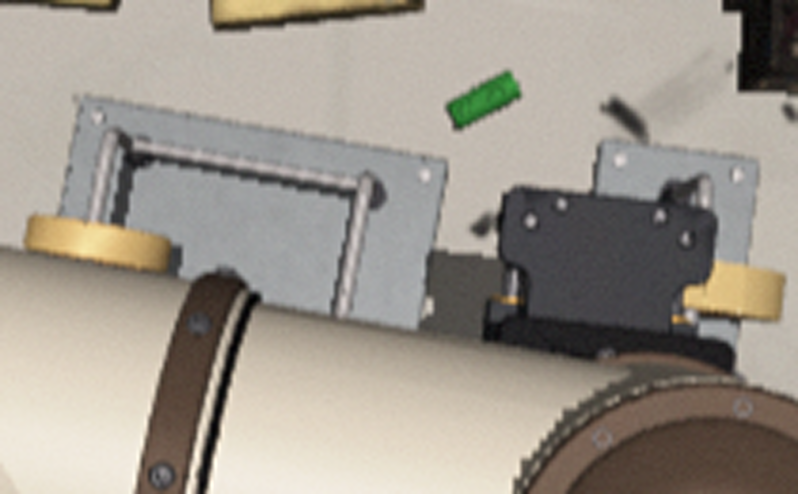

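The side view shows the large roll (zoom 193–238, rows 132–280) hanging on the stand rod (row 160). The small roll (167–215, rows 330–465) is unchanged on the rack, and the second rack hook is empty. The top view agrees, and the gripper is well above everything.

```bash
python3 -c "
from bench import order
print(order.close_job())"
```

```text
the job is handed in; nothing more can be done
None
```

The large roll now hangs on the stand's hook, and the small roll is still on its rack hook. I pinched the large roll at its top, lifted it about 35 mm, drew it off past the bent end and threaded it onto the stand's hook. I then lowered and released it and backed the gripper away, at about 13 s on the clock.

- **Last checks:** the side view shows the large roll upright on the stand rod, the other rack hook empty and the small roll not visibly moved. In the top view the arm partly hides both rolls, but what can be seen agrees. The wrist force was under about 1 N (noise), and the gripper was about 0.24 m up and touching nothing.
- **What disagreed:**
  - Against the top camera, the side camera placed things up to about 20 mm off along y, and the wrist camera about 4 mm.
  - The hooks sat about 13 mm nearer the robot relative to the base plates than the description suggests. I went by the measured positions.
  - The force reading gave no clear sign of the roll touching the stand rod. I released it at the same tool height as the grasp (0.116 m), and the view after release showed no drop.

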